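Clamp the switch box for rewiring

ROBOT

A 6-joint arm with a two-finger parallel gripper is mounted at the origin on the work surface. World frame = base frame: x ahead of the robot, y to its left, z up, the work surface at z = 0. Lengths are in m, angles in rad, forces in N, time in s.
With the tool pointing down it reaches from about 0.375 to 0.925 m from the base axis. Payload 5.7 kg.
Tool frame: the origin (TCP) lies midway between the tips of the shut fingers; the grasp point (between the pads) lies 19 mm behind it; z points along the fingers, y is the line along which they close (so a half turn about z gives the same grasp; the last joint's range is limited). The gripper opens to 88 mm and grips with 3 to 60 N. Pads are 20 mm wide; open, the fingers measure 115 mm over their backs; the gripper's body (75 mm by 178 mm) begins 61 mm behind the grasp point.
Start: joints at [1.123, 0.359, 1.51, -0, 1.272, -0.115], TCP at [0.196, 0.567, 0.186] pointing down, gripper open.
Joint ranges: [-2.97, 2.97], [-1.01, 2.36], [0.21, 2.38], [-0.96, 4.11], [0.2, 2.71], [-2.98, 2.98]. Speed limits (rad/s): [2.39, 2.39, 3.14, 3.14, 3.14, 3.14].

INTERFACE

Orientations are given as a unit quaternion [w, x, y, z].
In Python, from station import robot gives the robot as it stands.
- The arm moves only by the tool move_arm, never from a script. Its argument "rows" is a list of rows, each a list of 7 numbers: the turn, a rotation vector about the tool's x, y, z in rad, then the shift along the tool's x, y, z in m, then the finger opening in m, from 0 to 0.0878. A call has 1 to 12 rows; each row is the pose to reach, as a shift and turn from the pose commanded when the call began, along the tool's axes at that moment; what a row does not reach only later rows make up. A row lasts 1/10 s, in which the tool goes at most 50 mm and 8.59 degrees, less where a joint would pass 70% of its speed; a pose out of reach is approached as far as the arm can. A call with a gripper value outside its range is refused whole. The fingers move at their own pace and stop on an object; "squeeze" is the grip in N (left out, the last holds). Time passes only in rows, so rows that repeat a pose let the fingers close. It gives the time, the measured TCP pose, the force, the opening and the grip force at its end, in the units of the state.
- robot.get_state(): the state, without advancing time (a new reading comes with each control period).
- robot.snapshot(name): name is "scene" or "top" or "wrist"; returns a dict with "pixels" (384x512x3 uint8, red, green, blue), "vfov" (degrees; the focal length in pixels is half the picture's height over the tangent of half this angle, whatever the lens; pixels are square), "cx", "cy" (the principal point, pixels), "R" (3x3) and "t" (3): a world point X has camera coordinates R X + t. Camera axes: x right, y down, z forward; pixel columns grow to the right and rows downward; lengths in m; the calibration is good to about 2 mm. A picture is of the moment at which its call begins. There is no depth.
- robot.sign_off(): hands the job in; it is judged then, once.
Trained networks look in a picture, given as the dict that the camera call returned (one of the last four; its "shot" number tells which), for a name from the list of things; names that differ only in an ending like _2 or _b are one class to them, and where a whole thing is asked for, a point or a joint stands for the part that bears it (a point fixed in the world has none). Each returns a list of dicts, best first, with "p" (0 to 1); they miss things now and then, are a little off and sometimes report something else, mostly with a low value. They report only what shows in the picture. A call takes as long as a camera call. They do not tell look-alikes from the thing itself.
- robot.recognise(picture, target): "rect" ([centre column, centre row, width, height] in pixels, round what is visible of it).
- robot.place_of(picture, target): "centre" ([row, column] in pixels: a listed point, or the origin of a listed thing).
The state is a dict: "t": time; "qpos": joint angles; "dq": joint speeds; "tau": joint torques, N m; "tcp_pos": TCP position; "ee_rot": TCP orientation; "ft_force": force on the tool from outside, world axes, zero at the start; "torque": the same for the moment, N m; "grip_width": opening from 0.0 (shut) to 1.0 (fully open); "grasp_force": force on a finger pad.
Only numpy, scipy, OpenCV 4.12 (cv2) and the standard library are available. Lean on these libraries where they do the work, as an engineer would, in place of code of your own. Each camera call takes 0.05 s, during which the arm holds its last target. There are 200 camera calls.

TASK

Stand the rusty red switch box on the blue clamp's base plate with its flat flange pointing into the clamp, and slide it in until the flange end is fully home against the column. Then wind the crank clockwise (seen from above) until the pad meets the flange, snug it by feel about an eighth of a turn past first touch without overtightening, and let go, leaving the other things on the bench where they are.

Things in the scene. Friction and masses are not known exactly. Their poses are not given: they have to be found in the camera images.
- clamp: Fixed blue screw clamp on a steel base plate 270 mm (x -190 to +80) by 100 mm, 10 mm thick; the box stands on this plate. Origin on the bench below the crank's axis; x points from the open side into the column, z up. An overhanging arm (x -24 to +75, y -30 to +30, from 60 to 102 mm above the bench) carries the crank on top and the pad below.
- stop (a point): Point on the column's front face, 30 mm beyond the crank's axis and 12.5 mm above the bench, where the middle of the flange's end comes to rest. Axes as the clamp's.
- crank: Steel crank on top of the clamp. Origin on its vertical axis, 105 mm above the bench (it stays at that height); x points along the arm to the knob, radius 38 mm. Clockwise from above drives the pad down, 24 mm a turn; about 0.25 to 1.15 turns to touch. Turning it free takes about 9 N at the knob (6 to 8 N remain when paused); each 10 N of squeeze adds about 1 N. It stays where it is left.
- knob_mid (a point): Middle of the crank's upright red knob, 18 mm diameter, 48 mm tall (its foot is 116 mm, its middle 142 mm, its top 164 mm above the bench), spinning freely on the crank's pin, so it can be held while it goes round. The flange passes under it, but cannot be lowered through it when it is on the open side.
- box_mid (a point): Centre, half-way up, of the loose rusty red open-topped steel box, 120 (x) by 60 (y) by 45 mm high, walls 4 mm, 0.3 to 0.55 kg; grasp it across the 60 mm. A flange 70 long, 60 wide, 5 mm thick runs on from its underside towards +x, ending 130 mm from this point. Home, this point lies 100 mm on the open side (-x) of the crank's axis, on the clamp's x axis, 32.5 mm above the bench.
- meter: Orange multimeter, 140 by 72 by 39 mm, lying on its back; leave alone. Origin under its centre.
- reel: Red plastic reel lying flat, 68 mm diameter, 20 mm high; leave alone. Origin under its centre.
- relay: Pink relay block, 50 by 36 by 22 mm; leave alone. Origin under its centre.
- pad_line (a point): Point on the crank's axis 15 mm above the bench: the top of the flange when the box is home. The round black rubber pad, 24 mm wide, hangs over it, 6 mm or more clear at the start; its height varies and is not given. The pad is sprung: after first touch the squeeze grows about 50 N per radian of crank. 25 to 90 N is snug, over 120 N is too much.
Things that resemble listed ones, but are neither listed nor needed, are in the scene too. What is meant by the part that bears box_mid is not green or turquoise, and is the larger of those in its own colour.

How it is judged:
On the way, in this order (a step that is already met when the one before it is completed fails the run):
1. the box stands flat on the base plate with its flange end home against the column (x of box_mid in the frame of clamp between -0.104 and -0.09 m and y of box_mid in the frame of clamp between -0.012 and 0.012 m and z of box_mid in the frame of clamp below 0.036 m and angle between the x axis of box_mid and the x axis of clamp, either way round below 0.12 rad and angle between box_mid's own z axis and vertical below 0.05 rad), for 0.2 s.
2. the pad has been wound down onto the flange and squeezes it (contact force between crank and box above 25 N), for 0.2 s.
At the end, for the whole second after the job is handed in: Box flat on the base plate, flange end within 4 mm of the column, within 12 mm of the clamp's centre line and 0.12 rad of its direction; the pad squeezes the flange with 25 to 90 N; crank at rest, robot clear (all of step 1 and contact force between crank and box between 25 and 90 N and angular speed of crank below 0.05 rad/s); the robot touches nothing.
It fails at once if the flange is overtightened (over 120 N) (contact force between crank and box above 120 N).
It fails at once if the meter, the reel or the relay is moved more than 15 mm (distance of any of meter, reel, relay from where it was at the start of the episode above 0.015 m).
It also fails if it takes over 72 s, if anything falls off the work surface, if the arm or the gripper's body presses on something with over 40 N, if the wrist force passes 120 N, or if a joint passes its speed limit or range.

## Working session

There is one attempt and no reset: what is moved stays moved. The work goes in short steps, Python scripts to look and compute and a tool call to move; the robot and the scene stay as the last step left them, time stands still between calls to the robot, and variables do not carry over. Pictures are saved under pics/ and viewed, at most 10 in all, crops included, and the job is handed in when it is done.

Besides the shell and the picture viewer there is one more tool, called after "Call:" as a command line: name --pt "numbers of a row" for each row, then --argument value for the rest. move_arm: Moves the arm, as the interface text tells. Its arguments: {"type":"object","properties":{"rows":{"type":"array","items":{"type":"array","items":{"type":"number"}}},"squeeze":{"type":"number"}},"required":["rows"]}

```bash
mkdir -p pics
cat > h.py <<'E'
import numpy as np, cv2
from station import robot
def ray(s,rc):
    f=s["pixels"].shape[0]/2/np.tan(np.radians(s["vfov"])/2)
    d=np.array([(rc[1]-s["cx"])/f,(rc[0]-s["cy"])/f,1]); R=np.array(s["R"]);t=np.array(s["t"])
    return -R.T@t, R.T@d
def at(s,rc,z):
    c,d=ray(s,rc); return c+d*(z-c[2])/d[2]
def px(s,X):
    f=s["pixels"].shape[0]/2/np.tan(np.radians(s["vfov"])/2)
    p=np.array(s["R"])@np.array(X)+np.array(s["t"]); return p[1]/p[2]*f+s["cy"],p[0]/p[2]*f+s["cx"]
def save(s,n,crop=None,k=1):
    im=np.asarray(s["pixels"])[...,::-1]
    if crop: im=im[crop[0]:crop[1],crop[2]:crop[3]]
    cv2.imwrite("pics/"+n+".png",cv2.resize(im,None,fx=k,fy=k,interpolation=cv2.INTER_CUBIC))
E
python3 - <<'E'
from h import *
np.set_printoptions(precision=3,suppress=True)
st=robot.get_state();print({k:np.round(v,3) for k,v in st.items()})
Z=dict(clamp=0,crank=.105,knob_mid=.142,box_mid=.0225,meter=0,reel=0,relay=0,stop=.0125,pad_line=.015)
ims=[]
for n in("top","scene"):
    s=robot.snapshot(n);ims.append(s["pixels"]);save(s,n+"0",k=1.5)
    for k,z in Z.items():
        for d in robot.place_of(s,k)[:4]:
            if d["p"]>.15:print(n,k,round(d["p"],2),np.round(d["centre"]),at(s,d["centre"],z))
E
```

```text
{'t': np.float64(0.0), 'qpos': array([ 1.123,  0.359,  1.511, -0.   ,  1.272, -0.115]), 'dq': array([-0.001, -0.001, -0.   ,  0.   ,  0.001,  0.001]), 'tau': array([  0.001, -51.538, -27.073,   0.067,   0.035,  -0.   ]), 'tcp_pos': array([0.196, 0.566, 0.185]), 'ee_rot': array([-0.   ,  0.166,  0.986, -0.001]), 'ft_force': array([ 0.909, -0.274, -0.697]), 'torque': array([ 0.023, -0.018,  0.004]), 'grasp_force': np.float64(0.0), 'grip_width': np.float64(0.999)}
top clamp 0.79 [162. 312.] [ 0.642 -0.067  0.   ]
top clamp 0.26 [157. 315.] [ 0.659 -0.075  0.   ]
top crank 0.7 [158. 315.] [ 0.625 -0.06   0.105]
top crank 0.47 [153. 316.] [ 0.644 -0.063  0.105]
top knob_mid 0.38 [162. 322.] [ 0.602 -0.077  0.142]
top knob_mid 0.22 [155. 315.] [ 0.626 -0.054  0.142]
top box_mid 0.97 [203. 242.] [0.488 0.175 0.022]
top box_mid 0.63 [264. 336.] [ 0.292 -0.139  0.022]
top box_mid 0.56 [287. 157.] [0.21  0.445 0.022]
top meter 0.76 [215. 178.] [0.449 0.393 0.   ]
top relay 0.74 [129. 244.] [0.759 0.173 0.   ]
top relay 0.49 [164. 310.] [ 0.635 -0.061  0.   ]
top stop 0.66 [151. 194.] [0.671 0.343 0.012]
top stop 0.6 [152. 315.] [ 0.675 -0.076  0.012]
top pad_line 0.58 [162. 311.] [ 0.636 -0.061  0.015]
scene clamp 0.61 [274. 210.] [ 0.633 -0.06   0.   ]
scene crank 0.81 [258. 205.] [ 0.632 -0.064  0.105]
scene knob_mid 0.54 [249. 195.] [ 0.613 -0.078  0.142]
scene box_mid 0.85 [191. 257.] [0.488 0.193 0.022]
scene box_mid 0.75 [199. 132.] [ 0.305 -0.138  0.022]
scene box_mid 0.58 [104. 272.] [0.21  0.443 0.022]
scene reel 0.66 [215. 336.] [0.677 0.351 0.   ]
scene reel 0.32 [159. 300.] [0.447 0.389 0.   ]
scene relay 0.7 [270. 303.] [0.765 0.162 0.   ]
scene stop 0.78 [285. 215.] [ 0.674 -0.066  0.012]
scene pad_line 0.85 [273. 211.] [ 0.637 -0.057  0.015]
```

View pics/top0.png

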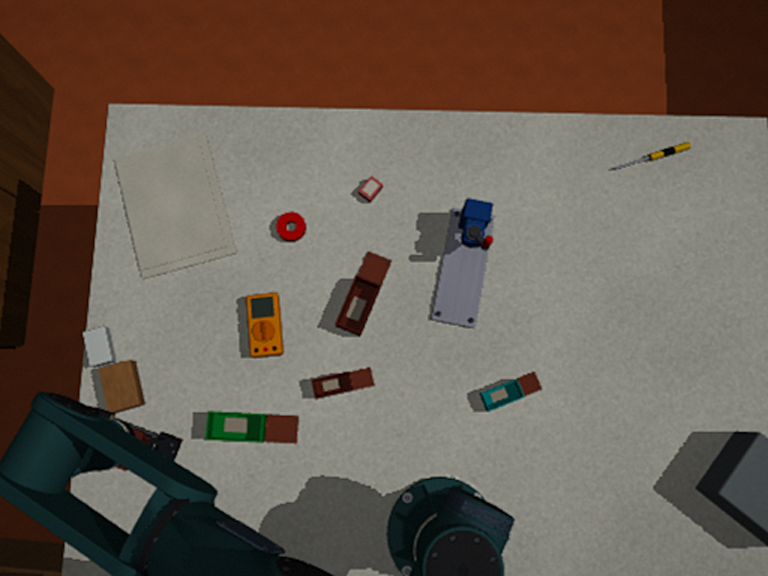

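View pics/scene0.png

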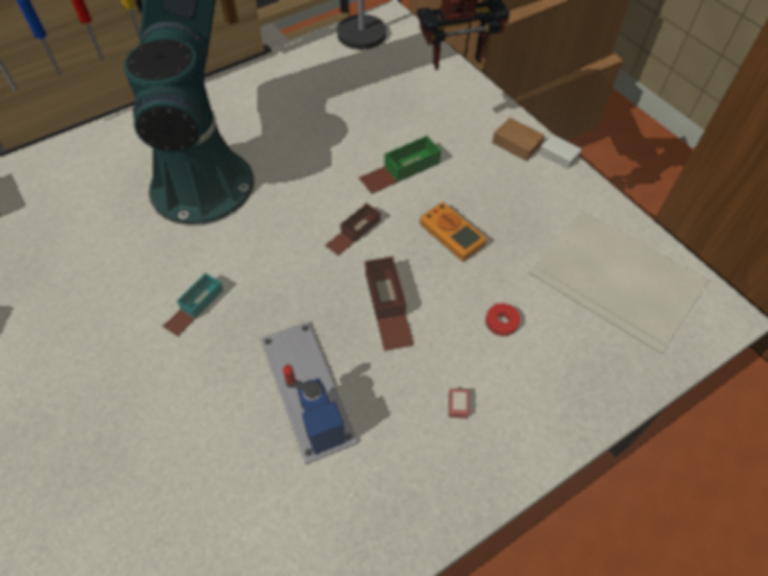

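The things that could be taken for the box, as (col, row) in the unscaled top picture:
- Large rusty box at (242,203).
- Small rusty box at (228,255).
- Green box at (157,287).
- Teal box at (336,264).

I choose the large rusty one at (242,203), with its flange pointing far and right. The clamp is at about (312,162), with its open side toward the robot.

```bash
cat >> h.py <<'E'
from scipy.spatial.transform import Rotation as Ro
def goal(pos,ydeg,cmd=None):
    st=robot.get_state(); q=st["ee_rot"]; R0=Ro.from_quat([q[1],q[2],q[3],q[0]])
    a=np.radians(ydeg); y=np.array([np.cos(a),np.sin(a),0]);z=np.array([0,0,-1.]);x=np.cross(y,z)
    R1=Ro.from_matrix(np.c_[x,y,z])
    print("turn",np.round((R0.inv()*R1).as_rotvec(),4),"shift",np.round(R0.inv().apply(np.array(pos)-st["tcp_pos"]),4))
E
python3 - <<'E'
from h import *
s=robot.snapshot("top");save(s,"crop",(120,250,210,350),5)
goal([.46,.10,.36],70)
E
```

```text
turn [-0.0001 -0.      0.0162] shift [-0.4021 -0.3552 -0.174 ]
```

View pics/crop.png

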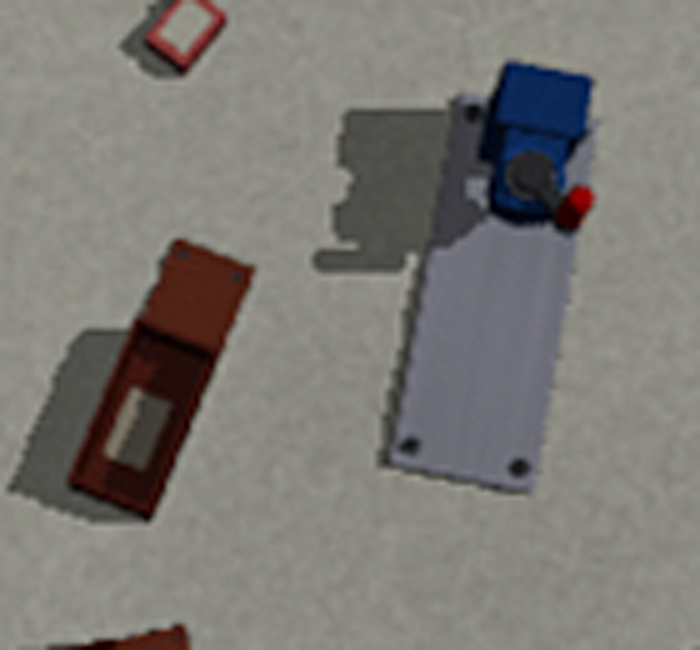

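The crop confirms the large rusty box: flange corners at crop (178,240) and (253,268), near rim corners at (70,485) and (152,518). The plate's near corners are at (388,465) and (530,492). The red knob at (573,208) is on the open, right side.

Call:
move_arm --pt "0 0 0.016 -0.402 -0.355 -0.174 0.0878" --pt "0 0 0.016 -0.402 -0.355 -0.174 0.0878" --pt "0 0 0.016 -0.402 -0.355 -0.174 0.0878" --pt "0 0 0.016 -0.402 -0.355 -0.174 0.0878" --pt "0 0 0.016 -0.402 -0.355 -0.174 0.0878" --pt "0 0 0.016 -0.402 -0.355 -0.174 0.0878" --pt "0 0 0.016 -0.402 -0.355 -0.174 0.0878" --pt "0 0 0.016 -0.402 -0.355 -0.174 0.0878" --pt "0 0 0.016 -0.402 -0.355 -0.174 0.0878" --pt "0 0 0.016 -0.402 -0.355 -0.174 0.0878" --pt "0 0 0.016 -0.402 -0.355 -0.174 0.0878" --pt "0 0 0.016 -0.402 -0.355 -0.174 0.0878"

```text
t: 2.25
tcp_pos: [0.4627, 0.0966, 0.3617]
ee_rot: [0.002, 0.176, 0.984, -0.0]
ft_force: [-0.3, 0.8, -0.8]
grip_width: 0.997
grasp_force: 0.0
```

Run:
```python
from h import *
np.set_printoptions(precision=3,suppress=True)
c=lambda x,y:(120+y/5,210+x/5)
s=robot.snapshot("top")
for n,p,z in[("fl1",(178,240),.005),("fl2",(253,268),.005),("bx1",(70,485),.045),("bx2",(152,518),.045),("pl1",(388,465),.01),("pl2",(530,492),.01),("pl3",(455,95),.01),("knobtop",(580,195),.164)]: print(n,at(s,c(*p),z))
w=robot.snapshot("wrist");save(w,"w1",k=1.5)
for k,z in dict(clamp=0,crank=.105,knob_mid=.142,box_mid=.0225,stop=.0125,pad_line=.015).items():
    for d in robot.place_of(w,k)[:2]:print(k,round(d["p"],2),np.round(d["centre"]),at(w,d["centre"],z))
print(robot.get_state()["tcp_pos"],robot.get_state()["t"],at(w,(192,256),0))
```

```text
fl1 [0.615 0.165 0.005]
fl2 [0.596 0.113 0.005]
bx1 [0.437 0.233 0.045]
bx2 [0.416 0.179 0.045]
pl1 [0.459 0.02  0.01 ]
pl2 [ 0.442 -0.076  0.01 ]
pl3 [ 0.721 -0.027  0.01 ]
knobtop [ 0.608 -0.085  0.164]
clamp 0.86 [256. 211.] [ 0.639 -0.065  0.   ]
clamp 0.61 [289. 201.] [ 0.698 -0.112  0.   ]
crank 0.66 [288. 203.] [ 0.64  -0.064  0.105]
knob_mid 0.49 [286. 177.] [ 0.605 -0.085  0.142]
box_mid 0.94 [94. 88.] [ 0.293 -0.134  0.022]
box_mid 0.93 [139. 313.] [0.488 0.185 0.022]
stop 0.69 [274. 218.] [ 0.673 -0.064  0.012]
pad_line 0.9 [259. 212.] [ 0.638 -0.062  0.015]
pad_line 0.74 [136. 312.] [0.485 0.186 0.015]
[0.459 0.102 0.359] 2.65 [0.548 0.061 0.   ]
```

View pics/w1.png

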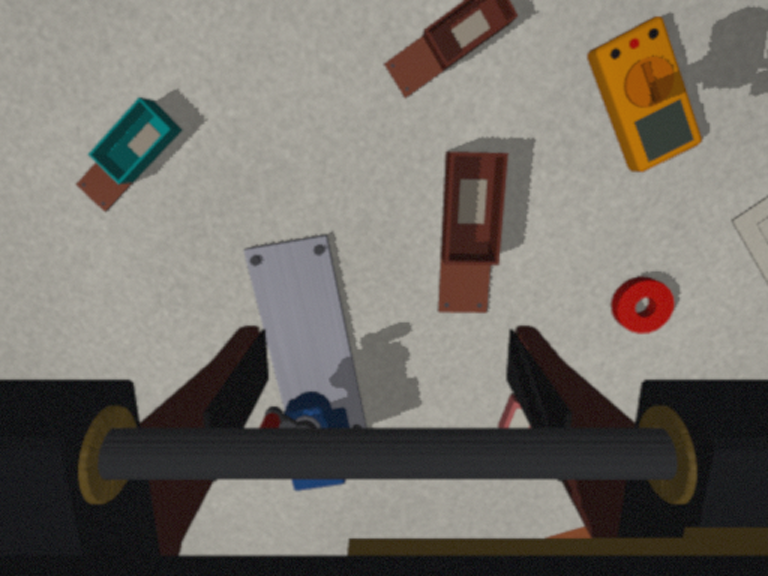

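The wrist view shows the large box with its rim corners at (447,152) and (508,154), and its flange end at (439,311) to (488,312). The plate's near corners are at (246,250) and (327,235), and its right edge runs to (365,428).

Run:
```python
from h import *
np.set_printoptions(precision=4,suppress=True)
s=robot.snapshot("wrist")
P=lambda x,y,z:at(s,(y/1.5,x/1.5),z)
r=[P(447,152,.045),P(508,154,.045),P(497,263,.045),P(443,262,.045)]
f=[P(439,311,.005),P(488,312,.005)]
print(np.array(r),np.array(f))
near=(r[0]+r[1])/2; fe=(f[0]+f[1])/2; d=(fe-near)[:2]; print("box yaw",np.degrees(np.arctan2(d[1],d[0])),np.linalg.norm(d)); u=d/np.linalg.norm(d)
print("box mid",near[:2]+60*u/1000, fe[:2]-.13*u)
a,b,c=P(246,250,.01),P(327,235,.01),P(365,428,.01)
print(a,b,c); d=(c-b)[:2];print("plate yaw",np.degrees(np.arctan2(d[1],d[0])), np.degrees(np.arctan2(*(b-a)[1::-1]))-90)
m=(a+b)[:2]/2; 
for y in(-8,-9,-10): v=np.radians(y);print(y,"axis",m+.19*np.array([np.cos(v),np.sin(v)]))
```

```text
[[0.4143 0.1828 0.045 ]
 [0.4377 0.2416 0.045 ]
 [0.5451 0.198  0.045 ]
 [0.5238 0.1426 0.045 ]] [[0.5906 0.1203 0.005 ]
 [0.6121 0.176  0.005 ]]
box yaw -20.0752133301316 0.18669716897254998
box mid [0.4824 0.1916] [0.4793 0.1928]
[ 0.4411 -0.0677  0.01  ] [0.4568 0.0276 0.01  ] [ 0.7079 -0.0198  0.01  ]
plate yaw -10.696248203594623 -9.365625619845247
-8 axis [ 0.6371 -0.0465]
-9 axis [ 0.6366 -0.0498]
-10 axis [ 0.636 -0.053]
```

Run:
```python
from h import *
goal([.474,.192,.012],69.5)
```

```text
turn [-0.0002 -0.0009  0.0111] shift [0.0164 0.0903 0.3475]
```

Call:
move_arm --pt "0 0 0.011 0.016 0.045 0.02 0.0878" --pt "0 0 0.011 0.016 0.09 0.05 0.0878" --pt "0 0 0.011 0.016 0.09 0.1 0.0878" --pt "0 0 0.011 0.016 0.09 0.15 0.0878" --pt "0 0 0.011 0.016 0.09 0.2 0.0878" --pt "0 0 0.011 0.016 0.09 0.23 0.0878" --pt "0 0 0.011 0.016 0.09 0.23 0.0878" --pt "0 0 0.011 0.016 0.09 0.23 0.0878"

```text
t: 3.5
tcp_pos: [0.4754, 0.1908, 0.1303]
ee_rot: [-0.0, 0.178, 0.984, -0.0]
ft_force: [-0.1, -0.9, 0.7]
grip_width: 1.0
grasp_force: 0.0
```

Run:
```python
from h import *
w=robot.snapshot("wrist");save(w,"w2")
for d in robot.place_of(w,"box_mid")[:2]:print(round(d["p"],2),np.round(d["centre"]),at(w,d["centre"],.0225))
goal([.474,.192,.012],69.5)
c=[px(w,[.4835+a*.937+b*.35,.188-a*.35+b*.937,.045]) for a in(-.06,.06) for b in(-.03,.03)];print(np.round(c))
```

```text
0.6 [183. 260.] [0.48354132 0.18863879 0.0225    ]
turn [ 0.0021  0.0031 -0.0015] shift [ 0.004  -0.0005  0.1201]
[[124. 225.]
 [124. 293.]
 [249. 228.]
 [249. 290.]]
```

View pics/w2.png

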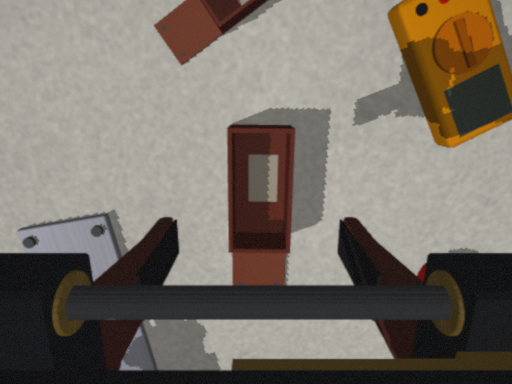

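The box is centred between the fingers, with its rim at (228,126) to (290,251), matching the prediction. Going down to grip it.

Call:
move_arm --pt "0 0 0 0.002 0 0.05 0.0878" --pt "0 0 0 0.002 0 0.09 0.0878" --pt "0 0 0 0.002 0 0.116 0.0878" --pt "0 0 0 0.002 0 0.116 0.0878" --pt "0 0 0 0.002 0 0.116 0.045" --pt "0 0 0 0.002 0 0.116 0.045" --pt "0 0 0 0.002 0 0.116 0.045" --pt "0 0 0 0.002 0 0.116 0.045" --pt "0 0 0 0.002 0 0.116 0.045" --pt "0 0 0 0.002 0 0.116 0.045" --squeeze 35

```text
t: 4.6
tcp_pos: [0.474, 0.191, 0.0143]
ee_rot: [0.0, 0.179, 0.984, 0.0]
ft_force: [-0.8, 0.2, -0.4]
grip_width: 0.523
grasp_force: 0.0
```

Run:
```python
from h import *
u=np.array([np.cos(np.radians(-10)),np.sin(np.radians(-10))])
ax=np.array([.637,-.059])
for xb,z in((-.205,.1),(-.205,.028)):
    p=ax+u*(xb-.01); goal([*p,z],80)
```

```text
turn [ 0.0002  0.0005 -0.1853] shift [-0.0293 -0.2162 -0.0857]
turn [ 0.0002  0.0005 -0.1853] shift [-0.0293 -0.2162 -0.0137]
```

Run:
```python
from h import *
w=robot.snapshot("wrist");save(w,"w3");st=robot.get_state();print(st["grip_width"],st["grasp_force"])
```

```text
0.514079462750968 0.0
```

View pics/w3.png

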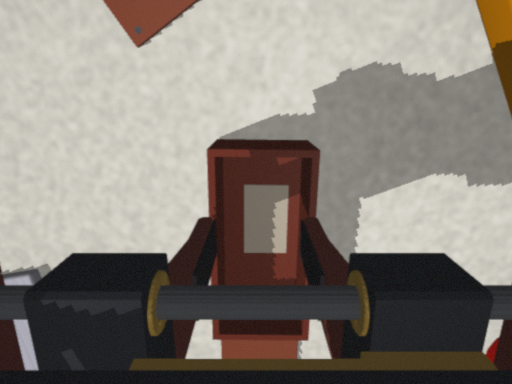

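The box is between the fingers, walls at about x = 210 and 316. The pads don't seem to be loaded yet, so I'll close further.

Call:
move_arm --pt "0 0 0 0 0 0 0.02" --pt "0 0 0 0 0 0 0.02" --pt "0 0 0 0 0 0 0.02" --pt "0 0 0 0 0 0 0.02" --squeeze 35

```text
t: 5.05
tcp_pos: [0.4738, 0.1909, 0.0139]
ee_rot: [-0.0, 0.179, 0.984, -0.0]
ft_force: [0.2, -0.3, -0.0]
grip_width: 0.23
grasp_force: 0.0
```

Run:
```python
from h import *
w=robot.snapshot("wrist");s=robot.snapshot("scene");t=robot.snapshot("top")
a=np.asarray(w["pixels"])[...,::-1]
b=cv2.resize(np.asarray(s["pixels"])[140:260,190:330][...,::-1],(400,343),interpolation=2);c=cv2.resize(np.asarray(t["pixels"])[140:260,190:330][...,::-1],(400,343),interpolation=2)
a=cv2.resize(a,(340,255)); o=np.zeros((600,800,3),np.uint8);o[:343,:400]=b;o[:343,400:]=c;o[343:598,:340]=a
cv2.imwrite("pics/m4.png",o)
```

```text
(no output)
```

View pics/m4.png

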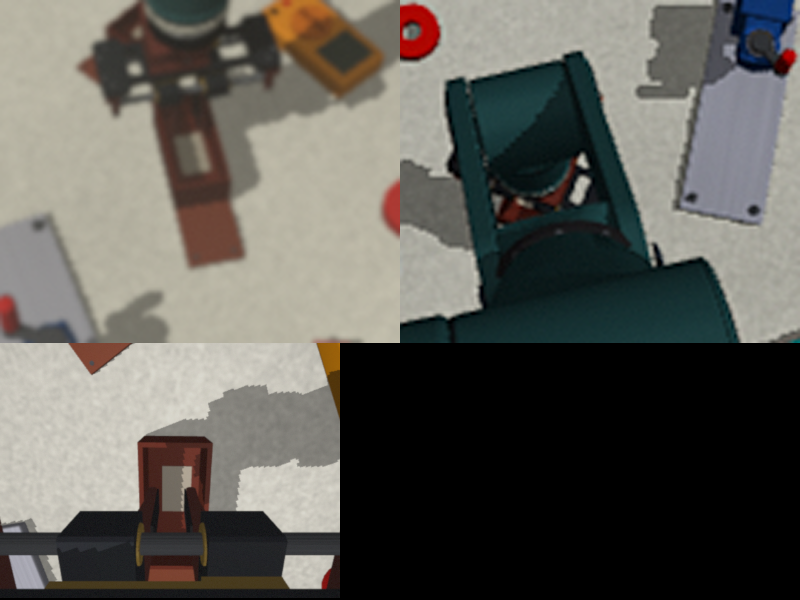

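Run:
```python
from h import *
w=robot.snapshot("wrist");s=robot.snapshot("scene")
st=robot.get_state();p=st["tcp_pos"];q=st["ee_rot"];R=Ro.from_quat([q[1],q[2],q[3],q[0]])
h=.0878*st["grip_width"]/2;print(p,st["grip_width"])
print("camera",ray(w,(192,256))[0])
for dz in(0,-.019,-.04,.02,):
    print(dz,[np.round(px(w,p+R.apply([dx,sg*h,dz]))) for dx in(-.01,.01) for sg in(-1,1)])
print("scene tips",px(s,p))
for d in robot.place_of(s,"box_mid")[:3]:print(d["p"],d["centre"],at(s,d["centre"],.0225))
for d in robot.place_of(w,"box_mid")[:3]:print(d["p"],d["centre"],at(w,d["centre"],.0225))
c=[px(w,[.4835+a*.937+b*.35,.188-a*.35+b*.937,.045]) for a in(-.06,.06) for b in(-.03,.03)];print(np.round(c))
```

```text
[0.47382974 0.19092695 0.01392034] 0.22841452733528542
camera [0.40679536 0.2158545  0.21313021]
0 [array([226., 244.]), array([226., 274.]), array([198., 243.]), array([198., 274.])]
-0.019 [array([238., 242.]), array([238., 275.]), array([207., 242.]), array([207., 276.])]
-0.04 [array([254., 241.]), array([254., 277.]), array([220., 240.]), array([220., 278.])]
0.02 [array([216., 245.]), array([216., 273.]), array([189., 245.]), array([189., 273.])]
scene tips (np.float64(189.57200684310538), np.float64(254.23789780507497))
0.81 [192.4, 257.4] [0.4925447  0.19003159 0.0225    ]
0.62 [147.8, 240.9] [0.31712238 0.24209113 0.0225    ]
0.6 [101.7, 273.5] [0.20219421 0.45247019 0.0225    ]
0.61 [236.1, 258.3] [0.48615189 0.18594207 0.0225    ]
[[143. 203.]
 [142. 317.]
 [335. 212.]
 [335. 308.]]
```

Run:
```python
from h import *
w=robot.snapshot("wrist");s=robot.snapshot("scene")
a=np.asarray(s["pixels"])[130:240,200:310][...,::-1]; a=cv2.resize(a,(400,400),interpolation=2)
b=np.asarray(w["pixels"])[130:330,156:356][...,::-1]; b=cv2.resize(b,(400,400),interpolation=2)
cv2.imwrite("pics/m5.png",np.clip(np.hstack([a,b])*1.4,0,255).astype(np.uint8))
```

```text
(no output)
```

View pics/m5.png

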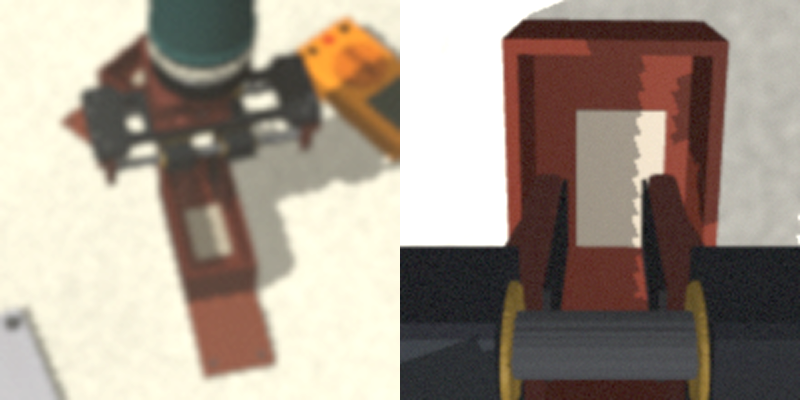

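The fingertips show at wrist (238,220) and (277,220). That fits tips about 40 mm behind the reported TCP, so they are above the rim and closed over the box without touching it. I'll reopen and go lower in small, force-checked steps.

Call:
move_arm --pt "0 0 0 0 0 0 0.0878" --pt "0 0 0 0 0 0 0.0878" --pt "0 0 0 0 0 0 0.0878" --pt "0 0 0 0 0 0 0.0878" --pt "0 0 0 0 0 0 0.0878" --pt "0 0 0 0 0 0 0.0878" --pt "0 0 0 0 0 0.004 0.0878" --pt "0 0 0 0 0 0.008 0.0878" --pt "0 0 0 0 0 0.012 0.0878"

```text
t: 6.4
tcp_pos: [0.4737, 0.1909, 0.0015]
ee_rot: [-0.0, 0.179, 0.984, -0.0]
ft_force: [0.4, -1.2, -1.1]
grip_width: 0.985
grasp_force: 0.0
```

Call:
move_arm --pt "0 0 0 0 0 0.002 0.0878" --pt "0 0 0 0 0 0.004 0.0878" --pt "0 0 0 0 0 0.005 0.0878"

```text
t: 6.7
tcp_pos: [0.4737, 0.1909, -0.0033]
ee_rot: [-0.0, 0.179, 0.984, -0.0]
ft_force: [-0.3, 0.9, 0.9]
grip_width: 0.997
grasp_force: 0.0
```

Call:
move_arm --pt "0 0 0 0 0 0.004 0.0878" --pt "0 0 0 0 0 0.008 0.0878" --pt "0 0 0 0 0 0.012 0.0878" --pt "0 0 0 0 0 0.016 0.0878" --pt "0 0 0 0 0 0.018 0.0878"

```text
t: 7.2
tcp_pos: [0.4735, 0.1908, -0.0216]
ee_rot: [-0.0, 0.179, 0.984, -0.0]
ft_force: [1.3, 0.3, 0.1]
grip_width: 1.001
grasp_force: 0.0
```

Call:
move_arm --pt "0 0 0 0 0 0 0.03" --pt "0 0 0 0 0 0 0.03" --pt "0 0 0 0 0 0 0.03" --pt "0 0 0 0 0 0 0.03" --pt "0 0 0 0 0 0 0.03" --squeeze 35

```text
t: 7.7
tcp_pos: [0.4741, 0.1912, -0.0209]
ee_rot: [0.0, 0.179, 0.984, 0.0]
ft_force: [-0.2, 1.3, -0.9]
grip_width: 0.68
grasp_force: 35.0
```

Run:
```python
from h import *
u=np.array([np.cos(np.radians(-10)),np.sin(np.radians(-10))])
p=np.array([.637,-.059])+u*(-.215); goal([*p,.03],80)
```

```text
turn [ 0.0004  0.0004 -0.1854] shift [-0.0293 -0.2164 -0.051 ]
```

Call:
move_arm --pt "0 0 0 0 0 -0.025 0.03" --pt "0 0 0 0 0 -0.05 0.03" --pt "0 0 -0.04 -0.007 -0.04 -0.05 0.03" --pt "0 0 -0.08 -0.015 -0.085 -0.05 0.03" --pt "0 0 -0.13 -0.022 -0.13 -0.05 0.03" --pt "0 0 -0.185 -0.029 -0.175 -0.05 0.03" --pt "0 0 -0.185 -0.029 -0.205 -0.05 0.03" --pt "0 0 -0.185 -0.029 -0.216 -0.05 0.03" --pt "0 0 -0.185 -0.029 -0.216 -0.05 0.03" --pt "0 0 -0.185 -0.029 -0.216 -0.05 0.03"

```text
t: 8.7
tcp_pos: [0.4249, -0.0209, 0.0289]
ee_rot: [-0.0, 0.088, 0.996, 0.0]
ft_force: [0.1, 0.2, -5.1]
grip_width: 0.679
grasp_force: 35.0
```

Run:
```python
from h import *
np.set_printoptions(precision=4,suppress=True)
w=robot.snapshot("wrist");s=robot.snapshot("scene")
for n,i in(("w",w),("s",s)):
  for k,z in dict(clamp=0,crank=.105,knob_mid=.142,box_mid=.0735,stop=.0125,pad_line=.015).items():
    for d in robot.place_of(i,k)[:2]:
      if d["p"]>.4:print(n,k,round(d["p"],2),np.round(d["centre"]),at(i,d["centre"],z))
a=np.asarray(s["pixels"])[170:320,150:300][...,::-1]; a=cv2.resize(a,(400,400),interpolation=2)
b=np.asarray(w["pixels"])[84:384,106:406][...,::-1]; b=cv2.resize(b,(400,400),interpolation=2)
cv2.imwrite("pics/m6.png",np.clip(np.hstack([a,b])*1.3,0,255).astype(np.uint8))
print(robot.get_state()["tcp_pos"],robot.get_state()["t"])
```

```text
w box_mid 0.78 [262. 256.] [ 0.4369 -0.0246  0.0735]
w box_mid 0.75 [35. 38.] [ 0.3099 -0.1002  0.0735]
s clamp 0.76 [275. 210.] [ 0.6343 -0.0612  0.    ]
s crank 0.59 [257. 207.] [ 0.6312 -0.0589  0.105 ]
s knob_mid 0.64 [252. 195.] [ 0.6194 -0.0817  0.142 ]
s knob_mid 0.41 [203. 187.] [ 0.4826 -0.0314  0.142 ]
s box_mid 0.9 [196. 134.] [ 0.3345 -0.133   0.0735]
s box_mid 0.87 [105. 273.] [0.2538 0.4109 0.0735]
s stop 0.56 [284. 216.] [ 0.6703 -0.0635  0.0125]
s pad_line 0.63 [274. 211.] [ 0.6396 -0.0597  0.015 ]
s pad_line 0.59 [286. 212.] [ 0.6709 -0.0751  0.015 ]
[ 0.4249 -0.0214  0.029 ] 9.4
```

View pics/m6.png

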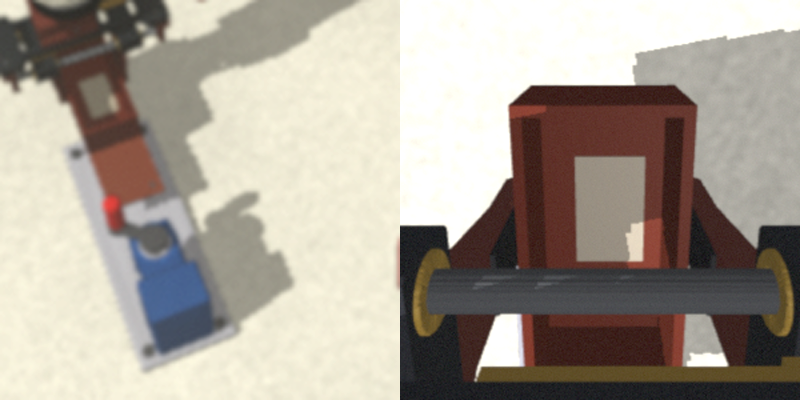

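The box is held level, flange pointing at the clamp and aligned with the plate. The knob sits at the front left of the scene crop at (113,212), clear of the low flange. I'll lower it to about 3 mm above the plate and then slide it in.

Call:
move_arm --pt "0 0 0 0 -0.002 0.018 0.03" --pt "0 0 0 0 -0.002 0.035 0.03" --pt "0 0 0 0 -0.002 0.037 0.03" --pt "0 0 0 -0.015 -0.002 0.037 0.03" --pt "0 0 0 -0.03 -0.002 0.037 0.03" --pt "0 0 0 -0.04 -0.002 0.037 0.03" --pt "0 0 0 -0.04 -0.002 0.037 0.03"

```text
t: 10.1
tcp_pos: [0.4665, -0.031, -0.0074]
ee_rot: [0.001, 0.087, 0.996, -0.0]
ft_force: [0.6, 0.6, -4.1]
grip_width: 0.679
grasp_force: 35.0
```

Run:
```python
from h import *
np.set_printoptions(precision=4,suppress=True)
s=robot.snapshot("scene");w=robot.snapshot("wrist")
p=robot.get_state()["tcp_pos"];print(p)
u=np.array([.985,-.174,0]);n=np.array([.174,.985,0])
for d in robot.place_of(w,"box_mid")[:1]:print(round(d["p"],2),at(w,d["centre"],.0355))
im=np.asarray(s["pixels"])[185:310,150:270][...,::-1].copy(); im=cv2.resize(im,(576,600),interpolation=2)
def dot(X,c):
    r,q=px(s,X); cv2.circle(im,(int((q-150)*4.8),int((r-185)*4.8)),3,c,1)
b=np.array([p[0],p[1],0])+u*.010
for a in(.06,.13):
  for k in(-.03,.03): dot(b+u*a+n*k+[0,0,.018],(0,255,0))
A=np.array([.638,-.0615,.01])
for a in(-.19,.08):
  for k in(-.05,.05): dot(A+u*a+n*k,(0,255,255))
dot(A+[0,0,.1],(255,255,0))
cv2.imwrite("pics/m7.png",np.clip(im*1.2,0,255).astype(np.uint8))
```

```text
[ 0.4633 -0.0302 -0.0079]
0.93 [ 0.4777 -0.0352  0.0355]
```

View pics/m7.png

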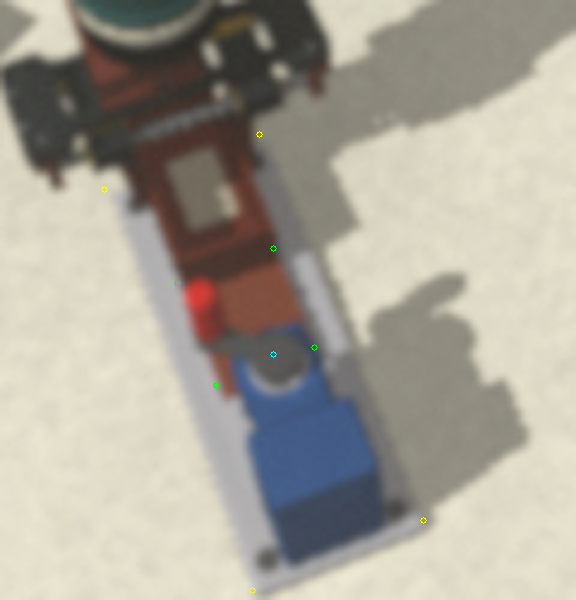

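The scene overlay shows the box and flange centred on the plate: the margins at the flange end, (230,393) and (327,347), are 38 and 34 px. The flange is under the knob and just short of the pad. Sliding on, then lowering.

Call:
move_arm --pt "0 0 0 -0.015 0 0 0.03" --pt "0 0 0 -0.03 0 0 0.03" --pt "0 0 0 -0.042 0 0 0.03" --pt "0 0 0 -0.05 0 0 0.03" --pt "0 0 0 -0.052 0 0.001 0.03" --pt "0 0 0 -0.052 0 0.003 0.03" --pt "0 0 0 -0.052 0 0.003 0.03"

```text
t: 10.95
tcp_pos: [0.515, -0.0393, -0.0109]
ee_rot: [0.0, 0.087, 0.996, -0.0]
ft_force: [2.1, -0.6, -0.9]
grip_width: 0.677
grasp_force: 35.0
```

Call:
move_arm --pt "0 0 0 -0.002 0 0 0.03" --pt "0 0 0 -0.004 0 0 0.03" --pt "0 0 0 -0.006 0 0 0.03" --pt "0 0 0 -0.006 0 0 0.03"

```text
t: 11.35
tcp_pos: [0.5191, -0.04, -0.0109]
ee_rot: [-0.001, 0.087, 0.996, 0.0]
ft_force: [-5.5, 1.6, 6.2]
grip_width: 0.684
grasp_force: 35.0
```

Call:
move_arm --pt "0 0 0 -0.002 0 0 0.03" --pt "0 0 0 -0.004 0 0 0.03" --pt "0 0 0 -0.004 0 0 0.03"

```text
t: 11.65
tcp_pos: [0.5232, -0.0408, -0.0109]
ee_rot: [-0.001, 0.087, 0.996, 0.0]
ft_force: [-4.8, 0.5, 7.1]
grip_width: 0.684
grasp_force: 35.0
```

Call:
move_arm --pt "0 0 0 -0.002 0 0 0.03" --pt "0 0 0 -0.003 0 0 0.03" --pt "0 0 0 -0.003 0 0 0.03"

```text
t: 11.95
tcp_pos: [0.5258, -0.0412, -0.0109]
ee_rot: [-0.002, 0.087, 0.996, 0.0]
ft_force: [-5.7, 0.7, 7.3]
grip_width: 0.676
grasp_force: 35.0
```

Call:
move_arm --pt "0 0 0 -0.002 0 0 0.03" --pt "0 0 0 -0.003 0 0 0.03" --pt "0 0 0 -0.003 0 0 0.03"

```text
t: 12.25
tcp_pos: [0.5267, -0.0413, -0.011]
ee_rot: [-0.003, 0.087, 0.996, 0.0]
ft_force: [-10.7, 1.7, 13.8]
grip_width: 0.681
grasp_force: 35.0
```

Call:
move_arm --pt "0 0 0 -0.002 0 0 0.03" --pt "0 0 0 -0.003 0 0 0.03" --pt "0 0 0 -0.003 0 0 0.03"

```text
t: 12.55
tcp_pos: [0.5268, -0.0413, -0.0111]
ee_rot: [-0.006, 0.087, 0.996, 0.0]
ft_force: [-15.7, 1.5, 18.9]
grip_width: 0.681
grasp_force: 35.0
```

Run:
```python
from h import *
np.set_printoptions(precision=4,suppress=True)
w=robot.snapshot("wrist");st=robot.get_state();print(st["tcp_pos"],st["ft_force"],st["torque"])
for d in robot.place_of(w,"box_mid")[:1]:print(round(d["p"],2),at(w,d["centre"],.0325))
u=np.array([.985,-.174])
for i in (0,1):
  for d in robot.place_of(w,"stop")[:1]:print(d["p"],at(w,d["centre"],.0125))
```

```text
[ 0.5268 -0.0413 -0.0111] [-15.4599   2.3159  18.0639] [0.3174 2.2747 0.0295]
0.77 [ 0.5401 -0.0451  0.0325]
```

The box is home: it stopped advancing at 15 N, and vision puts it at (.540,-.045). I'll relax the push, release and lift.

Call:
move_arm --pt "0 0 0 0.002 0 -0.001 0.03" --pt "0 0 0 0.004 0 -0.001 0.03" --pt "0 0 0 0.004 0 -0.001 0.0878" --pt "0 0 0 0.004 0 -0.001 0.0878" --pt "0 0 0 0.004 0 -0.001 0.0878" --pt "0 0 0 0.004 0 -0.001 0.0878" --pt "0 0 0 0.01 0 -0.04 0.0878" --pt "0 0 0 0.03 0 -0.08 0.0878" --pt "0 0 0 0.05 0 -0.12 0.0878" --pt "0 0 0 0.05 0 -0.165 0.0878" --pt "0 0 0 0.05 0 -0.205 0.0878" --pt "0 0 0 0.05 0 -0.205 0.0878"

```text
t: 13.95
tcp_pos: [0.4892, -0.0349, 0.1999]
ee_rot: [0.006, 0.087, 0.996, -0.001]
ft_force: [0.2, -0.3, -0.6]
grip_width: 1.001
grasp_force: 0.0
```

Run:
```python
from h import *
np.set_printoptions(precision=4,suppress=True)
st=robot.get_state();print(st["tcp_pos"],st["ee_rot"],st["t"])
w=robot.snapshot("wrist")
for k,z in dict(box_mid=.0325,stop=.0125,crank=.105,knob_mid=.142,pad_line=.015).items():
  for d in robot.place_of(w,k)[:2]:print(k,round(d["p"],2),np.round(d["centre"]),at(w,d["centre"],z))
# red knob blob
h=cv2.cvtColor(np.asarray(w["pixels"]),cv2.COLOR_RGB2HSV)
m=(((h[...,0]<4)|(h[...,0]>174))&(h[...,1]>190)&(h[...,2]>120)).astype(np.uint8)
n,_,S,C=cv2.connectedComponentsWithStats(m)
for i in range(1,n):
  if S[i,4]>40:print(S[i],C[i][::-1],at(w,C[i][::-1],.15))
```

```text
[ 0.4892 -0.0349  0.1999] [ 0.0059  0.0872  0.9962 -0.0008] 13.95
box_mid 0.66 [203. 257.] [ 0.538  -0.0458  0.0325]
crank 0.77 [319. 256.] [ 0.644  -0.0656  0.105 ]
knob_mid 0.72 [315. 226.] [ 0.6066 -0.0865  0.142 ]
pad_line 0.82 [269. 255.] [ 0.6359 -0.0662  0.015 ]
[218 324  15  14 146] [330.8562 224.9863] [ 0.6172 -0.0894  0.15  ]
```

Run:
```python
from h import *
goal([.606,-.0855,.15],80)
```

```text
turn [ 0.     -0.0032 -0.0003] shift [-0.1298 -0.0296  0.042 ]
```

Call:
move_arm --pt "0 -0.003 0 -0.045 -0.01 0 0.0878" --pt "0 -0.003 0 -0.09 -0.02 0 0.0878" --pt "0 -0.003 0 -0.13 -0.03 0.01 0.0878" --pt "0 -0.003 0 -0.13 -0.03 0.04 0.0878" --pt "0 -0.003 0 -0.13 -0.03 0.075 0.0878" --pt "0 -0.003 0 -0.13 -0.03 0.097 0.0878" --pt "0 -0.003 0 -0.13 -0.03 0.097 0.0878"

```text
t: 14.95
tcp_pos: [0.6034, -0.0852, 0.0919]
ee_rot: [-0.003, 0.087, 0.996, 0.001]
ft_force: [-0.4, -0.0, 0.1]
grip_width: 1.001
grasp_force: 0.0
```

Call:
move_arm --pt "0 0 0 0 0 0 0" --pt "0 0 0 0 0 0 0" --pt "0 0 0 0 0 0 0" --pt "0 0 0 0 0 0 0" --pt "0 0 0 0 0 0 0" --pt "0 0 0 0 0 0 0" --pt "0 0 0 0 0 0 0" --pt "0 0 0 0 0 0 0" --squeeze 30

```text
t: 15.75
tcp_pos: [0.6074, -0.0862, 0.097]
ee_rot: [0.002, 0.087, 0.996, -0.0]
ft_force: [0.7, -0.2, -0.5]
grip_width: 0.31
grasp_force: 0.0
```

Call:
move_arm --pt "0 0 0 0 0 0 0" --pt "0 0 0 0 0 0 0" --pt "0 0 0 0 0 0 0" --pt "0 0 0 0 0 0 0" --squeeze 30

```text
t: 16.15
tcp_pos: [0.6076, -0.0844, 0.0969]
ee_rot: [0.001, 0.087, 0.996, 0.001]
ft_force: [1.8, 6.2, 0.9]
grip_width: 0.195
grasp_force: 30.0
```

```bash
cat > t.py <<'E'
import numpy as np,sys
ps,n,step=float(sys.argv[1]),int(sys.argv[2]),float(sys.argv[3])
for b in range(n):
    a=np.radians(ps-b*step);o=[]
    for k in range(1,int(step/10)+1):
        c=a-np.radians(10*k);o.append([round(-38*(np.cos(c)-np.cos(a)),1),round(38*(np.sin(c)-np.sin(a)),1)])
    print(round(ps-b*step),o)
E
python3 t.py 224 12 30
cat > f.py <<'E'
from h import *
st=robot.get_state();d=st["tcp_pos"][:2]-np.array([.638,-.064]);f=st["ft_force"][:2]
u=np.array([.985,-.174]);n=np.array([.174,.985])
print("psi",np.degrees(np.arctan2(d@n,d@u))%360,"r",np.linalg.norm(d),"tang",f@np.array([-d[1],d[0]])/np.linalg.norm(d),"rad",f@d/np.linalg.norm(d),st["t"])
E
python3 f.py
```

```text
224 [[np.float64(4.2), np.float64(5.1)], [np.float64(7.4), np.float64(10.9)], [np.float64(9.5), np.float64(17.2)]]
194 [[np.float64(1.0), np.float64(6.5)], [np.float64(0.9), np.float64(13.2)], [np.float64(-0.3), np.float64(19.7)]]
164 [[np.float64(-2.4), np.float64(6.2)], [np.float64(-5.8), np.float64(11.9)], [np.float64(-10.1), np.float64(16.9)]]
134 [[np.float64(-5.1), np.float64(4.2)], [np.float64(-10.9), np.float64(7.4)], [np.float64(-17.2), np.float64(9.5)]]
104 [[np.float64(-6.5), np.float64(1.0)], [np.float64(-13.2), np.float64(0.9)], [np.float64(-19.7), np.float64(-0.3)]]
74 [[np.float64(-6.2), np.float64(-2.4)], [np.float64(-11.9), np.float64(-5.8)], [np.float64(-16.9), np.float64(-10.1)]]
44 [[np.float64(-4.2), np.float64(-5.1)], [np.float64(-7.4), np.float64(-10.9)], [np.float64(-9.5), np.float64(-17.2)]]
14 [[np.float64(-1.0), np.float64(-6.5)], [np.float64(-0.9), np.float64(-13.2)], [np.float64(0.3), np.float64(-19.7)]]
-16 [[np.float64(2.4), np.float64(-6.2)], [np.float64(5.8), np.float64(-11.9)], [np.float64(10.1), np.float64(-16.9)]]
-46 [[np.float64(5.1), np.float64(-4.2)], [np.float64(10.9), np.float64(-7.4)], [np.float64(17.2), np.float64(-9.5)]]
-76 [[np.float64(6.5), np.float64(-1.0)], [np.float64(13.2), np.float64(-0.9)], [np.float64(19.7), np.float64(0.3)]]
-106 [[np.float64(6.2), np.float64(2.4)], [np.float64(11.9), np.float64(5.8)], [np.float64(16.9), np.float64(10.1)]]
psi 223.85196778919993 r 0.036586411290033385 tang -4.16755418891596 rad -4.948818687269651 16.15
```

Call:
move_arm --pt "0 0 0 0.0042 0.0051 0 0" --pt "0 0 0 0.0074 0.0109 0 0" --pt "0 0 0 0.0095 0.0172 0 0"

```text
t: 16.45
tcp_pos: [0.6016, -0.0709, 0.0971]
ee_rot: [0.002, 0.087, 0.996, -0.003]
ft_force: [0.2, -10.5, -1.5]
grip_width: 0.194
grasp_force: 30.0
```

```bash
python3 f.py
```

```text
psi 200.70148549715654 r 0.03701031293774183 tang 10.358102572741613 rad 1.760088632300673 16.45
```

Call:
move_arm --pt "0 0 0 0.001 0.0065 0 0" --pt "0 0 0 0.0009 0.0132 0 0" --pt "0 0 0 -0.0003 0.0197 0 0"

```text
t: 16.75
tcp_pos: [0.6022, -0.0508, 0.0969]
ee_rot: [-0.001, 0.087, 0.996, -0.003]
ft_force: [-7.0, -8.9, 6.3]
grip_width: 0.197
grasp_force: 30.0
```

```bash
python3 f.py
```

```text
psi 169.8373959869871 r 0.03817508612956252 tang 10.748420424495382 rad 3.526051722985123 16.75
```

Call:
move_arm --pt "0 0 0 -0.0024 0.0062 0 0" --pt "0 0 0 -0.0058 0.0119 0 0" --pt "0 0 0 -0.0101 0.0169 0 0"

```text
t: 17.05
tcp_pos: [0.6127, -0.034, 0.0969]
ee_rot: [-0.003, 0.087, 0.996, -0.001]
ft_force: [-10.8, -2.6, 12.0]
grip_width: 0.197
grasp_force: 30.0
```

```bash
python3 f.py
```

```text
psi 140.16397741267872 r 0.039186100135341205 tang 9.946861736801274 rad 5.006823879050293 17.05
```

Call:
move_arm --pt "0 0 0 -0.0051 0.0042 0 0" --pt "0 0 0 -0.0109 0.0074 0 0" --pt "0 0 0 -0.0172 0.0095 0 0"

```text
t: 17.35
tcp_pos: [0.6307, -0.0248, 0.0969]
ee_rot: [-0.004, 0.087, 0.996, 0.001]
ft_force: [-11.8, 6.3, 12.7]
grip_width: 0.199
grasp_force: 30.0
```

```bash
python3 f.py
```

```text
psi 110.55772009026845 r 0.039824032249231464 tang 10.451162321996119 rad 8.366445395723684 17.35
```

Run:
```python
import numpy as np
from scipy.optimize import least_squares as L
P=np.array([(.6076,-.0844),(.6016,-.0709),(.6022,-.0508),(.6127,-.034),(.6307,-.0248)])
r=L(lambda c:np.hypot(*(P-c[:2]).T)-.038,[.638,-.064]);print(r.x,r.fun)
r=L(lambda c:np.hypot(*(P-c[:2]).T)-c[2],[.638,-.064,.038]);print(r.x,r.fun)
```

```text
[ 0.6384537  -0.06202014] [ 1.15725363e-04 -9.16008971e-05 -4.97426497e-05  5.76041332e-05
  1.91902785e-05]
[ 0.63866538 -0.06209985  0.03818261] [ 5.81301186e-05 -8.68787813e-05 -6.56698132e-06  7.70584057e-05
 -4.17427613e-05]
```

```bash
sed -i 's/\.638,-\.064/.6385,-.062/' f.py; python3 f.py
```

```text
psi 111.85200379653287 r 0.03795891965708143 tang 10.259518047511504 rad 8.600377426201888 17.35
```

Call:
move_arm --pt "0 0 0 -0.0065 0.002 0 0" --pt "0 0 0 -0.0132 0.003 0 0" --pt "0 0 0 -0.0197 0.0027 0 0"

```text
t: 17.65
tcp_pos: [0.6518, -0.0263, 0.0968]
ee_rot: [-0.003, 0.087, 0.996, 0.0]
ft_force: [-10.2, 1.8, 8.7]
grip_width: 0.197
grasp_force: 30.0
```

```bash
python3 f.py
```

```text
psi 79.619087422828 r 0.03806175120362666 tang 10.203375328175218 rad -1.862357866557982 17.65
```

Call:
move_arm --pt "0 0 0 -0.0062 -0.0024 0 0" --pt "0 0 0 -0.0119 -0.0058 0 0" --pt "0 0 0 -0.0169 -0.0101 0 0"

```text
t: 17.95
tcp_pos: [0.6679, -0.0379, 0.0969]
ee_rot: [-0.002, 0.087, 0.996, 0.002]
ft_force: [-6.9, 7.3, 5.7]
grip_width: 0.194
grasp_force: 30.0
```

```bash
python3 f.py
```

```text
psi 49.39288290886267 r 0.03798690370440492 tang 10.002303291485468 rad -0.6718378656475663 17.95
```

Call:
move_arm --pt "0 0 0 -0.0042 -0.0051 0 0" --pt "0 0 0 -0.0074 -0.0109 0 0" --pt "0 0 0 -0.0095 -0.0172 0 0"

```text
t: 18.25
tcp_pos: [0.676, -0.0558, 0.097]
ee_rot: [-0.0, 0.087, 0.996, 0.002]
ft_force: [-0.9, 9.4, 2.8]
grip_width: 0.196
grasp_force: 30.0
```

```bash
python3 f.py
```

```text
psi 19.47680354412252 r 0.03798838231677405 tang 9.426895907579777 rad 0.6696598879823873 18.25
```

Call:
move_arm --pt "0 0 0 -0.001 -0.0065 0 0" --pt "0 0 0 -0.0009 -0.0132 0 0" --pt "0 0 0 0.0003 -0.0197 0 0"

```text
t: 18.55
tcp_pos: [0.6741, -0.0753, 0.0971]
ee_rot: [0.002, 0.087, 0.996, 0.002]
ft_force: [3.4, 10.3, -1.2]
grip_width: 0.197
grasp_force: 30.0
```

```bash
python3 f.py
```

```text
psi 349.6040706157115 r 0.03802626814451078 tang 10.879471866564781 rad -0.39245335807175485 18.55
```

Call:
move_arm --pt "0 0 0 0.0024 -0.0062 0 0" --pt "0 0 0 0.0058 -0.0119 0 0" --pt "0 0 0 0.0101 -0.0169 0 0"

```text
t: 18.85
tcp_pos: [0.663, -0.0911, 0.0971]
ee_rot: [0.003, 0.087, 0.996, 0.002]
ft_force: [7.7, 6.9, -3.2]
grip_width: 0.199
grasp_force: 30.0
```

```bash
python3 f.py
```

```text
psi 320.10502043445274 r 0.038023721931794034 tang 10.30465462786222 rad -0.3034031427349939 18.85
```

Call:
move_arm --pt "0 0 0 0.0051 -0.0042 0 0" --pt "0 0 0 0.0109 -0.0074 0 0" --pt "0 0 0 0.0172 -0.0095 0 0"

```text
t: 19.15
tcp_pos: [0.6458, -0.0993, 0.0972]
ee_rot: [0.005, 0.087, 0.996, 0.0]
ft_force: [9.3, 1.9, -6.8]
grip_width: 0.193
grasp_force: 30.0
```

```bash
python3 f.py
```

```text
psi 291.1522169771768 r 0.03804185539156241 tang 9.45671251889159 rad -0.028823823503289048 19.15
```

Nothing yet at 293° turned.

Call:
move_arm --pt "0 0 0 0.0065 -0.001 0 0" --pt "0 0 0 0.0132 -0.0009 0 0" --pt "0 0 0 0.0197 0.0003 0 0"

```text
t: 19.45
tcp_pos: [0.6266, -0.098, 0.0972]
ee_rot: [0.005, 0.087, 0.996, -0.002]
ft_force: [10.0, -5.3, -8.7]
grip_width: 0.197
grasp_force: 30.0
```

```bash
python3 f.py
```

```text
psi 261.77522027867934 r 0.03795282315443995 tang 11.196781472436548 rad 1.9016037541183837 19.45
```

Call:
move_arm --pt "0 0 0 0.0062 0.0024 0 0" --pt "0 0 0 0.0119 0.0058 0 0"

```text
t: 19.65
tcp_pos: [0.6149, -0.0916, 0.0972]
ee_rot: [0.004, 0.087, 0.996, -0.003]
ft_force: [5.1, -9.5, -6.7]
grip_width: 0.195
grasp_force: 30.0
```

```bash
python3 f.py
```

```text
psi 241.4442474627606 r 0.037918111139958015 tang 9.8824623461218 rad 4.280942290672145 19.65
```

Call:
move_arm --pt "0 0 0 0.0056 0.0038 0 0" --pt "0 0 0 0.0104 0.0084 0 0" --pt "0 0 0 0.0136 0.0142 0 0"

```text
t: 19.95
tcp_pos: [0.6029, -0.0751, 0.0971]
ee_rot: [0.003, 0.087, 0.996, -0.003]
ft_force: [3.7, -8.9, -4.1]
grip_width: 0.199
grasp_force: 30.0
```

```bash
python3 f.py; python3 t.py 204 5 20
```

```text
psi 210.3136017155073 r 0.037909262266454295 tang 9.605753548990034 rad -0.40217449574082925 19.95
204 [[np.float64(2.2), np.float64(6.3)], [np.float64(3.2), np.float64(12.8)]]
184 [[np.float64(-0.1), np.float64(6.6)], [np.float64(-1.4), np.float64(13.1)]]
164 [[np.float64(-2.4), np.float64(6.2)], [np.float64(-5.8), np.float64(11.9)]]
144 [[np.float64(-4.3), np.float64(5.0)], [np.float64(-9.5), np.float64(9.2)]]
124 [[np.float64(-5.8), np.float64(3.2)], [np.float64(-12.1), np.float64(5.4)]]
```

Call:
move_arm --pt "0 0 0 0.0022 0.0063 0 0" --pt "0 0 0 0.0032 0.0128 0 0"

```text
t: 20.15
tcp_pos: [0.6005, -0.0624, 0.0971]
ee_rot: [0.002, 0.087, 0.996, -0.003]
ft_force: [-0.6, -12.6, -0.4]
grip_width: 0.194
grasp_force: 30.0
```

```bash
python3 f.py
```

```text
psi 190.59915390589094 r 0.0379671550350698 tang 12.549145549389804 rad 0.7406350805550859 20.15
```

Call:
move_arm --pt "0 0 0 -0.0001 0.0066 0 0" --pt "0 0 0 -0.0014 0.0131 0 0"

```text
t: 20.35
tcp_pos: [0.6025, -0.0499, 0.0971]
ee_rot: [0.0, 0.087, 0.996, -0.003]
ft_force: [-3.8, -12.2, 3.8]
grip_width: 0.198
grasp_force: 30.0
```

```bash
python3 f.py
```

```text
psi 171.41408561895986 r 0.03800600762450211 tang 12.803910878869353 rad -0.2643998512024069 20.35
```

Call:
move_arm --pt "0 0 0 -0.0012 0.0031 0 0" --pt "0 0 0 -0.0024 0.0062 0 0"

```text
t: 20.55
tcp_pos: [0.605, -0.0441, 0.0971]
ee_rot: [-0.0, 0.087, 0.996, -0.003]
ft_force: [-6.9, -13.2, 6.1]
grip_width: 0.199
grasp_force: 30.0
```

```bash
python3 f.py
```

```text
psi 161.86215480936397 r 0.038017516136724994 tang 14.872887288931992 rad -0.18907135862558835 20.55
```

Call:
move_arm --pt "0 0 0 -0.001 0.0018 0 0" --pt "0 0 0 -0.0019 0.0034 0 0"

```text
t: 20.75
tcp_pos: [0.6068, -0.041, 0.0971]
ee_rot: [-0.001, 0.087, 0.996, -0.003]
ft_force: [-8.3, -12.3, 6.9]
grip_width: 0.198
grasp_force: 30.0
```

```bash
python3 f.py
```

```text
psi 156.44294677947042 r 0.03805070217573755 tang 14.800619652486562 rad 0.08862216298795172 20.75
```

Squeeze estimates: about 44 N by angle and about 47 N by the rise in knob force. I'll unload the arm, open and lift clear.

Call:
move_arm --pt "0 0 0 0.0011 -0.002 0 0" --pt "0 0 0 0.0022 -0.004 0 0" --pt "0 0 0 0.0022 -0.004 0 0"

```text
t: 21.05
tcp_pos: [0.6069, -0.041, 0.0971]
ee_rot: [0.002, 0.087, 0.996, -0.0]
ft_force: [-1.9, -0.8, 3.3]
grip_width: 0.199
grasp_force: 30.0
```

```bash
python3 f.py
```

```text
psi 156.40819313274545 r 0.0379878237031919 tang 1.700417547865675 rad 1.1641035107654711 21.05
```

Call:
move_arm --pt "0 0 0 0 0 0 0.06" --pt "0 0 0 0 0 0 0.06" --pt "0 0 0 0 0 0 0.06" --pt "0 0 0 0 0 0 0.06" --pt "0 0 0 0 0 0 0.06" --pt "0 0 0 0 0 -0.03 0.06" --pt "0 0 0 0 0 -0.07 0.06" --pt "0 0 0 0 0 -0.11 0.06" --pt "0 0 0 0.04 0 -0.15 0.06" --pt "0 0 0 0.08 0 -0.15 0.06" --pt "0 0 0 0.12 0 -0.15 0.06" --pt "0 0 0 0.12 0 -0.15 0.06"

```text
t: 22.25
tcp_pos: [0.4828, -0.0187, 0.2466]
ee_rot: [-0.0, 0.087, 0.996, 0.0]
ft_force: [-0.3, 0.5, -0.2]
grip_width: 0.681
grasp_force: 0.0
```

Run:
```python
from h import *
np.set_printoptions(precision=4,suppress=True)
w=robot.snapshot("wrist");u=np.array([.985,-.174]);n=np.array([.174,.985]);A=np.array([.6385,-.062])
print(robot.get_state()["tcp_pos"],robot.get_state()["ft_force"])
for k,z in dict(box_mid=.0325,knob_mid=.142).items():
  for d in robot.place_of(w,k)[:2]:
    p=at(w,d["centre"],z);q=p[:2]-A;print(k,round(d["p"],2),p,"clamp xy",q@u,q@n,np.degrees(np.arctan2(q@n,q@u))%360)
```

```text
[ 0.4861 -0.0195  0.2469] [ 1.7462 -0.8474  0.296 ]
box_mid 0.94 [ 0.5362 -0.0486  0.0325] clamp xy -0.10307771317435409 -0.004623569571390805 182.56829107735865
box_mid 0.92 [ 0.2969 -0.1293  0.0325] clamp xy -0.32473197630501066 -0.1257277419080666 201.16510224773754
knob_mid 0.54 [ 0.608  -0.0385  0.142 ] clamp xy -0.03417157207212224 0.017820323082350927 152.45815908522349
```

```bash
python3 -c "
from station import robot
print(robot.sign_off())"
```

```text
the job is handed in; nothing more can be done
None
```

I pushed the switch box home against the column, wound the crank about 50° past first touch (roughly 45 N squeeze, estimated), let go and handed the job in; the hand-in returned no verdict.

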